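# Lock a T-foot anchor into the bench rail

### The arm

A 6-joint arm with a two-finger parallel gripper is mounted at the origin on the work surface. World frame = base frame: x ahead of the robot, y to its left, z up, the work surface at z = 0. Lengths are in m, angles in rad, forces in N, time in s.
With the tool pointing down it reaches from about 0.275 to 0.85 m from the base axis. Payload 5.2 kg.
Tool frame: the origin (TCP) lies midway between the tips of the shut fingers; the grasp point (between the pads) lies 19 mm behind it; z points along the fingers, y is the line along which they close (so a half turn about z gives the same grasp; the last joint's range is limited). The gripper opens to 85 mm and grips with 20 to 120 N. Pads are 22 mm wide; open, the fingers measure 114 mm over their backs; the gripper's body (76 mm by 85 mm) begins 54 mm behind the grasp point. The pads swing forward as they close: fully open they stand 13 mm farther back than shut.
Start: joints at [0.93, 0.259, 1.535, -0, 1.348, -0.203], TCP at [0.233, 0.498, 0.231] pointing down, gripper open.
Joint ranges: [-3.14, 3.14], [-0.91, 2.08], [0.19, 2.58], [-1.22, 4.36], [0.22, 2.71], [-3.12, 3.12]. Speed limits (rad/s): [2.57, 2.57, 3.14, 3.14, 3.14, 3.14].

### API

Orientations are given as a unit quaternion [x, y, z, w].
In Python, from plant import ctrl gives the robot as it stands. The module is installed in compiled form; this text tells all that it offers.
- The arm moves only by the shell command python3 -m inch 'ROWS'. ROWS is JSON, a list that holds one entry, the list of rows, each a list of 5 numbers: the shift along the tool's x, y, z each as a share of 0.03 m, from -1 to 1, then the turn about the tool's z as a share of 0.08 rad, from -1 to 1, then the opening, from 0 (shut) to 1 (fully open). In form: [[[dx, dy, dz, spin, grip], ...]]. A call has 1 to 12 rows; each row shifts and turns the commanded pose from where the row before left it, along the tool's axes as they then stand; what a row does not reach is not made up. A row lasts 1/12 s, in which the tool goes at most 41.7 mm and 7.16 degrees, less where a joint would pass 70% of its speed; a pose out of reach is approached as far as the arm can. A call with a number of a shift or a turn outside -1 to 1 is refused whole. A call with a gripper value outside its range is refused whole. The fingers move at their own pace and stop on an object; the grip force is fixed at half the most. Time passes only in rows, so rows that do not move let the fingers close. It gives the time, the measured TCP pose, the force, the opening and the grip force at its end, in the units of the state.
- ctrl.get_state(): the state, without advancing time (a new reading comes with each control period).
- ctrl.read_camera(name): name is "side" or "top" or "wrist"; returns a dict with "pixels" (384x512x3 uint8, blue, green, red), "range_z" (384x512 float32, m along the optical axis (not along the pixel's ray), 0 where there is no reading), "K" (3x3 intrinsics, pixels), "D" ([k1, k2, p1, p2, k3] as OpenCV has them; the pictures are not rectified), "eye" and "attitude" of the camera in the world. Camera axes: x right, y down, z forward; pixel columns grow to the right and rows downward; lengths in m; the calibration is good to about 2 mm. A picture is of the moment at which its call begins.
- ctrl.close_job(): hands the job in; it is judged then, once.
The state is a dict: "time": time; "joints": joint angles; "qd": joint speeds; "joint_efforts": joint torques, N m; "tool_pos": TCP position; "orientation": TCP orientation; "contact_force": force on the tool from outside, world axes, zero at the start; "torque": the same for the moment, N m; "finger_gap": finger opening in m; "grasp_force": force on a finger pad.
Only numpy, scipy, OpenCV 4.12 (cv2) and the standard library are available. Lean on these libraries where they do the work, as an engineer would, in place of code of your own. Each camera call takes 0.05 s, during which the arm holds its last target. There are 200 camera calls.

### The job

Fit the winged anchor that has the bar-shaped foot to the aluminium bench rail, level with the black pointer clip: lower its foot lengthwise through the slot until its collar rests on the rail, then twist it a quarter turn so that the foot lies squarely across under the lips, and let go. Leave the similar holder with the round foot standing where it is.

Things in the scene. Friction and masses are not known exactly. Their poses are not given: they have to be found in the camera images.
- anchor: Loose steel T-foot anchor standing on the bench, 62 mm tall, 0.11-0.23 kg. Bar foot 48 x 18 x 10 mm thick; 14 mm round stem to height 21; round collar 40 mm across, height 21-27; dark wing grip 44 long x 14 thick, height 27-62. Foot and wing are both long along x. Origin: centre of foot's underside, z up; a half turn looks the same. Grip the wing across y from above.
- round_holder: Bystander: same height, collar and wing as the anchor, but its foot is a round disc 62 mm across, 10 mm thick, too wide for the slot. Loose, stands upright on the bench; the two may stand in swapped places. Origin: centre of its underside, z up. Not to be moved.
- rail: Fixed aluminium T-slot rail, 260 x 74 x 32 mm high, ends capped. Origin: centre of underside; x along the slot, z up. Mouth 28 mm wide at y = 0; lips 7 mm thick (z 25-32); cavity 62 mm wide, z 5-25. With its collar on the rail the anchor's origin is 11 mm above the rail's, the foot 4 mm below the lips and 6 mm off the floor: it turns freely either way, with no stop at the quarter.
- pointer: Black plastic pointer clip fixed to the rail's +y side, 14 mm wide along the rail, 37 mm high; its flap overlaps the rail's edge, clear of the collar. It marks where along the rail the anchor belongs. Origin: centre of its underside, at bench height, 51 mm from the slot's middle; axes parallel to the rail's, so the place is at its x = 0, y = -51 mm.
Things that resemble listed ones, but are neither listed nor needed, are in the scene too. Of the things that look like the pointer, the smallest one is meant. Leave any red look-alike of the anchor alone.

How it is judged:
By the outcome, as a careful person would: the job done as asked, in the order asked, and still so for the second after the job is handed in, with the robot touching nothing.
It also fails if it takes over 48 s, if anything falls off the work surface, if the arm or the gripper's body presses on something with over 40 N, if the wrist force passes 120 N, or if a joint passes its speed limit or range.

## Working session

There is one attempt and no reset: what is moved stays moved. The work goes in short steps, Python scripts to look and compute and a shell command to move; the robot and the scene stay as the last step left them, time stands still between calls to the robot, and variables do not carry over. Pictures are saved under pics/ and viewed, at most 10 in all, crops included, and the job is handed in when it is done.

```bash
mkdir -p pics; cat > h.py <<'E'
import numpy as np,cv2,pickle
from scipy.spatial.transform import Rotation as R
from plant import ctrl
def grab(n):
    c=ctrl.read_camera(n); pickle.dump(c,open(f'{n}.pkl','wb')); return c
def load(n): return pickle.load(open(f'{n}.pkl','rb'))
def att(c):
    a=np.array(c['attitude'],float)
    return a if a.shape==(3,3) else R.from_quat(a).as_matrix()
def cloud(c):
    h,w=c['range_z'].shape
    u,v=np.meshgrid(np.arange(w),np.arange(h))
    p=cv2.undistortPoints(np.stack([u,v],-1).reshape(-1,1,2).astype(float),np.array(c['K']),np.array(c['D'])).reshape(h,w,2)
    z=c['range_z'][...,None]
    P=np.concatenate([p*z,z],-1)@att(c).T+np.array(c['eye'])
    P[c['range_z']==0]=np.nan
    return P
E
python3 - <<'E'
from h import *
for n in('top','side'):
    c=grab(n); cv2.imwrite(f'pics/{n}0.png',c['pixels']); print(n,c['eye'],c['attitude'],c['K'])
s=ctrl.get_state(); print(s)
E
```

```text
top [0.46600581 0.0320236  1.16954491] [ 0.71328379 -0.69950527  0.03868918 -0.02053666] [[408.3769777    0.         258.89585881]
 [  0.         408.3769777  197.03091384]
 [  0.           0.           1.        ]]
side [0.43846396 0.78698526 0.52307979] [-0.07347887  0.87265256 -0.48040259  0.04787182] [[364.72419742   0.         259.36161493]
 [  0.         364.72419742 194.59635999]
 [  0.           0.           1.        ]]
{'time': 0.1, 'joints': array([ 9.30179549e-01,  2.59288476e-01,  1.53592591e+00, -2.14711411e-05,
        1.34798339e+00, -2.02821694e-01]), 'qd': array([-0.00095259, -0.00125833, -0.00125933, -0.00048496, -0.00163929,
        0.00049964]), 'joint_efforts': array([ 9.77216187e-04, -4.46970177e+01, -2.91248631e+01, -5.08658359e-04,
        6.25429719e-03, -5.21986090e-05]), 'tool_pos': array([0.23289378, 0.49776616, 0.23056709]), 'orientation': array([ 2.17151211e-01,  9.76137648e-01, -7.36533526e-04, -3.18962114e-04]), 'contact_force': array([-1.02736582,  1.65402176, -1.09177813]), 'torque': array([ 0.03140498,  0.00594427, -0.03362463]), 'grasp_force': 0.0, 'finger_gap': 0.08545012207121239}
```

View pics/top0.png

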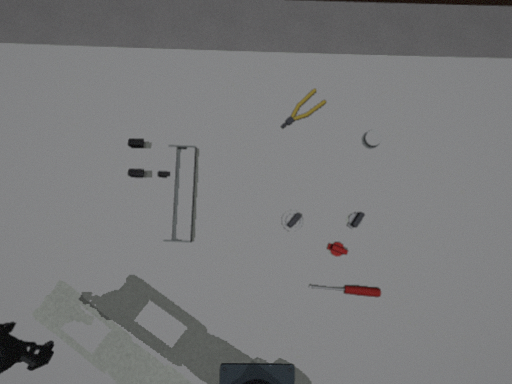

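View pics/side0.png

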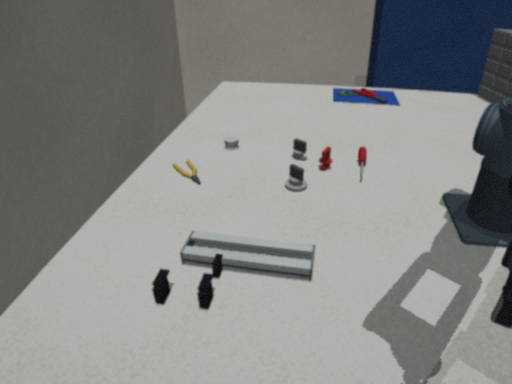

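The top view shows the rail at (185,195). Three black clips stand on its +y side: (140,143), (140,173) and the small one at (164,174), which touches the rail and should be the pointer. There are two dark-winged pieces: (292,221), apparently with a wide round disc, and (357,219), with a narrow foot. The red look-alike is at (338,249). I'll confirm these in an enlarged crop and measure them.

```bash
python3 - <<'E'
from h import *
t=load('top');s=load('side')
a=cv2.resize(t['pixels'][190:265,270:390],(800,500),interpolation=cv2.INTER_CUBIC)[:300*2]
b=cv2.resize(s['pixels'][130:200,270:350],(457,400))
a=cv2.resize(t['pixels'][195:265,270:380],(440,280),interpolation=cv2.INTER_CUBIC)
b=cv2.resize(s['pixels'][130:200,275:345],(350,350),interpolation=cv2.INTER_CUBIC)
c=cv2.resize(t['pixels'][130:250,120:210],(225,300),interpolation=cv2.INTER_CUBIC)
im=np.zeros((600,800,3),np.uint8);im[:280,:440]=a;im[:350,445:795]=b;im[290:590,:225]=c
cv2.imwrite('pics/crop1.png',im)
P=cloud(t)
def obj(r0,r1,c0,c1,lo,hi):
    Q=P[r0:r1,c0:c1].reshape(-1,3);m=(Q[:,2]>lo)&(Q[:,2]<hi);Q=Q[m]
    if len(Q)<4: print('few');return
    rc=cv2.minAreaRect(Q[:,:2].astype(np.float32)*1000); e=np.linalg.eigh(np.cov(Q[:,:2].T))[1][:,1]
    print(len(Q),'mean',Q.mean(0).round(4),'rect',np.round(rc[0],1),np.round(rc[1],1),round(rc[2],1),'axis deg',np.degrees(np.arctan2(e[1],e[0])).round(1),'zmax',Q[:,2].max().round(4))
for nm,b in dict(A=(205,237,275,310),B=(205,237,342,372)).items():
    for lo,hi in((.05,.08),(.02,.04),(.004,.018)): print(nm,lo);obj(*b,lo,hi)
print('rail');obj(140,250,160,205,.025,.045)
print('ptr');obj(168,180,155,172,.03,.05);obj(168,180,155,172,.015,.05)
print('others');obj(135,152,125,155,.02,.08);obj(166,180,125,155,.02,.08)
Q=P[300:,100:250];print('bench',np.nanmedian(P[100:130,200:260,2]))
E
```

```text
A 0.05
85 mean [ 0.4977 -0.0905  0.0599] rect [498.1 -91.1] [14.  43.7] 51.1 axis deg 140.6 zmax 0.0648
A 0.02
83 mean [ 0.4987 -0.0895  0.0259] rect [498.4 -91.5] [36.6 37.6] 1.3 axis deg 50.2 zmax 0.038
A 0.004
195 mean [ 0.4966 -0.0879  0.0086] rect [493.2 -89.9] [71.2 68.7] 1.0 axis deg 47.6 zmax 0.017
B 0.05
103 mean [ 0.5027 -0.2671  0.0591] rect [ 503.4 -268. ] [16.1 45.3] 56.6 axis deg 144.6 zmax 0.0649
B 0.02
81 mean [ 0.5059 -0.2621  0.0275] rect [ 500.9 -265.3] [40.2 37.5] 41.1 axis deg 58.8 zmax 0.04
B 0.004
28 mean [ 0.4979 -0.2657  0.0073] rect [ 508.6 -280.4] [71.7 75.7] 2.6 axis deg 141.3 zmax 0.0135
rail
1728 mean [0.5699 0.2281 0.0304] rect [570.1 235.6] [ 91.5 273.1] 89.0 axis deg 179.2 zmax 0.0405
ptr
81 mean [0.6215 0.2661 0.034 ] rect [622.6 268. ] [31.3 36.1] 0.7 axis deg 97.7 zmax 0.0405
111 mean [0.6213 0.2645 0.032 ] rect [622.8 270.1] [40.3 31.5] 89.5 axis deg 101.9 zmax 0.0405
others
130 mean [0.7073 0.3495 0.0435] rect [708.5 349.6] [18.4 43.4] 3.3 axis deg 96.4 zmax 0.0539
117 mean [0.6238 0.3457 0.0449] rect [623.3 345.4] [45.4 20.7] 84.1 axis deg 90.1 zmax 0.0531
bench -0.001296930052175127
```

View pics/crop1.png

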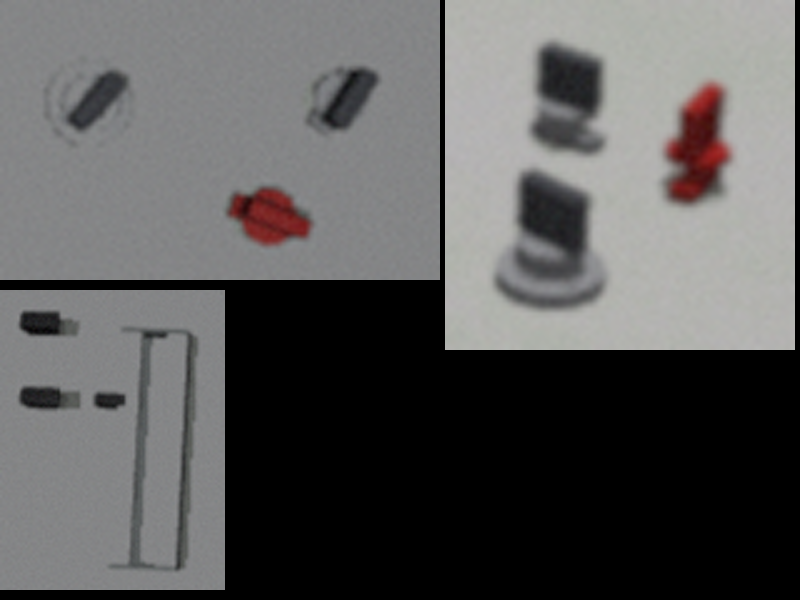

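The crop confirms it. (292,221) has the round disc foot, so it is the bystander. (357,219) has the bar foot and dark wing, so it is the anchor. The red one is left alone. The smallest clip, at (164,174) against the rail, is the pointer. Next I'll take a wrist look at the rail on the way.

```bash
python3 -m inch '[[[-0.96,-0.28,-0.24,0,1],[-0.96,-0.28,-0.24,0,1],[-0.96,-0.28,-0.24,0,1],[-0.96,-0.28,-0.24,0,1],[-0.96,-0.28,-0.24,0,1],[-0.96,-0.28,-0.24,0,1],[-0.96,-0.28,-0.24,0,1],[-0.96,-0.28,-0.24,0,1],[-0.96,-0.28,-0.24,0,1],[-0.96,-0.28,-0.24,0,1],[-0.96,-0.28,-0.24,0,1],[-0.96,-0.28,-0.24,0,1]]]'; python3 -m inch '[[[-0.96,-0.28,-0.24,0,1],[-0.96,-0.28,-0.24,0,1],[0,0,0,0,1],[0,0,0,0,1]]]'
python3 - <<'E'
from h import *
c=grab('wrist'); cv2.imwrite('pics/w1.png',c['pixels']); print(c['eye'],att(c).round(3))
E
```

```text
time: 1.1
tool_pos: [0.5041, 0.2591, 0.3176]
orientation: [0.217, 0.976, -0.0, -0.0]
contact_force: [0.3, 0.6, -0.2]
finger_gap: 0.0854
grasp_force: 0.0
time: 1.43
tool_pos: [0.5495, 0.2194, 0.3314]
orientation: [0.219, 0.976, -0.0, -0.0]
contact_force: [-0.6, 1.3, -0.4]
finger_gap: 0.0855
grasp_force: 0.0
[0.47955844 0.25217496 0.47397895] [[ 0.427  0.864  0.269]
 [ 0.904 -0.408 -0.126]
 [ 0.001  0.297 -0.955]]
```

View pics/w1.png

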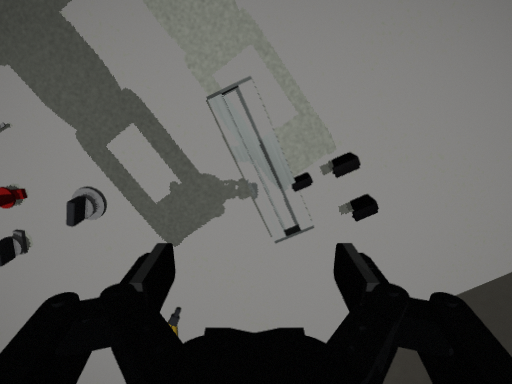

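The wrist view shows the rail from (230,90) to (293,235), with the small pointer at (302,182) on its edge and the two larger clips beyond it at (345,163) and (360,207). Next I'll fit the rail and pointer.

```bash
python3 - <<'E'
from h import *
def rep(n):
    c=load(n);P=cloud(c);g=c['pixels'].max(-1)
    X,Y,Z=P[...,0],P[...,1],P[...,2]
    reg=(X>.42)&(X<.73)&(Y>.16)&(Y<.31)
    bz=np.nanmedian(Z[(X>.4)&(X<.75)&(Y>.05)&(Y<.15)])
    m=reg&(Z>bz+.028)&(Z<bz+.0345)&(Y<.258)
    Q=P[m]; rc=cv2.minAreaRect(Q[:,:2].astype(np.float32)*1000)
    print(n,'bench',bz,'rail',m.sum(),np.round(rc,2) if 0 else rc,'z',np.median(Q[:,2]), 'pctX',np.percentile(Q[:,0],[.5,99.5]),'pctY',np.percentile(Q[:,1],[1,99]))
    cav=reg&(Z<bz+.02)&(X>.46)&(X<.68)&(Y>.195)&(Y<.235)
    # slot centreline & edges per x-bin
    for x in np.arange(.47,.68,.03):
        b=reg&(abs(X-x)<.015)
        top=np.sort(Y[b&(Z>bz+.027)&(Z<bz+.036)]); fl=Y[b&(Z<bz+.012)&(Y>.19)&(Y<.24)]
        if len(top)>5: 
            i=np.argmax(np.diff(top)); print(round(x,3),'top',top[[0,-1]].round(4),'gap',top[i:i+2].round(4),'floor',(fl.min().round(4),fl.max().round(4)) if len(fl) else None)
    d=(g<60)&reg&(Y>.235)&(Z>bz+.01)&(X>.55)&(X<.67)
    D=P[d]; 
    if len(D): print('ptr',d.sum(),D.mean(0),'x',np.percentile(D[:,0],[2,50,98]),'y',np.percentile(D[:,1],[2,98]),'z',D[:,2].max())
    v,u=np.nonzero(d); 
    if len(v): print('px',u.min(),u.max(),v.min(),v.max())
rep('top');rep('wrist');rep('side')
E
```

```text
top bench -0.0015254553779915359 rail 1244 ((569.6585083007812, 223.45980834960938), (69.4852066040039, 272.8951721191406), 89.62553405761719) z 0.030023809751249853 pctX [0.43510008 0.70480724] pctY [0.18939065 0.25749315]
0.47 top [0.1921 0.2649] gap [0.2153 0.2425] floor (np.float64(0.1907), np.float64(0.2395))
0.5 top [0.1911 0.266 ] gap [0.2139 0.2431] floor (np.float64(0.1902), np.float64(0.2397))
0.53 top [0.191  0.2645] gap [0.2147 0.2415] floor (np.float64(0.1902), np.float64(0.2389))
0.56 top [0.19   0.2647] gap [0.213  0.2403] floor (np.float64(0.1902), np.float64(0.2399))
0.59 top [0.1906 0.2637] gap [0.2132 0.2405] floor (np.float64(0.1901), np.float64(0.24))
0.62 top [0.1891 0.2903] gap [0.2125 0.2392] floor (np.float64(0.2178), np.float64(0.2394))
0.65 top [0.1896 0.2631] gap [0.2104 0.2399] floor (np.float64(0.2161), np.float64(0.2397))
0.68 top [0.188  0.2622] gap [0.2112 0.2384] floor (np.float64(0.217), np.float64(0.2398))
ptr 53 [0.62062973 0.27102866 0.03514398] x [0.61450696 0.62053439 0.62616811] y [0.2563899  0.28588444] z 0.04045582088072086
px 158 169 172 17
[... 1499 characters left out ...]
8))
0.53 top [0.1904 0.2672] gap [0.2162 0.2416] floor (np.float64(0.1936), np.float64(0.2125))
0.56 top [0.1899 0.2662] gap [0.2151 0.2405] floor (np.float64(0.1944), np.float64(0.2135))
0.59 top [0.1884 0.2653] gap [0.2154 0.2403] floor (np.float64(0.194), np.float64(0.2112))
0.62 top [0.1898 0.2923] gap [0.2134 0.2396] floor (np.float64(0.194), np.float64(0.2115))
0.65 top [0.1877 0.2645] gap [0.2134 0.2389] floor (np.float64(0.1924), np.float64(0.211))
0.68 top [0.1864 0.2639] gap [0.2133 0.2385] floor (np.float64(0.1918), np.float64(0.2094))
ptr 232 [0.61620434 0.27593512 0.02174278] x [0.55574932 0.61814981 0.66443139] y [0.26166262 0.29151429] z 0.036085656281510614
px 196 253 255 275
```

```bash
python3 -m inch '[[[-0.34,-0.96,0.2,0,1],[-0.34,-0.96,0.2,0,1],[-0.34,-0.96,0.2,0,1],[-0.34,-0.96,0.2,0,1],[-0.34,-0.96,0.2,0,1],[-0.34,-0.96,0.2,0,1],[-0.34,-0.96,0.2,0,1],[-0.34,-0.96,0.2,0,1],[-0.34,-0.96,0.2,0,1],[-0.34,-0.96,0.2,0,1],[-0.34,-0.96,0.2,0,1],[-0.34,-0.96,0.2,0,1]]]'; python3 -m inch '[[[-0.34,-0.96,0.2,0,1],[-0.34,-0.96,0.2,0,1],[-0.34,-0.96,0.2,0,1],[-0.34,-0.96,0.2,0,1],[0,0,0,1,1],[0,0,0,1,1],[0,0,0,0,1],[0,0,0,0,1],[0,0,0,0,1]]]'
python3 - <<'E'
from h import *
def ptr(n):
    c=load(n);P=cloud(c);X,Y,Z=P[...,0],P[...,1],P[...,2];g=c['pixels'].max(-1)
    for nm,d in(('dark',(g<60)&(Z>.02)),('high',(Z>.0338 if n=='wrist' else Z>.0325))):
        D=P[d&(Z<.05)&(X>.59)&(X<.65)&(Y>.245)&(Y<.305)]
        r=cv2.minAreaRect(D[:,:2].astype(np.float32)*1000); print(n,nm,len(D),D.mean(0).round(4),np.percentile(D[:,0],[3,50,97]).round(4),r)
for n in('top','wrist','side'): ptr(n)
c=grab('wrist');P=cloud(c);X,Y,Z=P[...,0],P[...,1],P[...,2]
s=ctrl.get_state();print(s['tool_pos'],s['orientation'])
reg=(X>.44)&(X<.57)&(Y>-.32)&(Y<-.21)
print('bench',np.nanmedian(Z[reg&(Z<.01)]))
for lo,hi in((.059,.067),(.045,.07),(.022,.03),(.006,.014)):
    Q=P[reg&(Z>lo)&(Z<hi)]
    if len(Q)>5:
        e=np.linalg.eigh(np.cov(Q[:,:2].T))[1][:,1];print(lo,len(Q),Q.mean(0).round(4),cv2.minAreaRect(Q[:,:2].astype(np.float32)*1000),np.degrees(np.arctan2(e[1],e[0])))
cv2.imwrite('pics/w2.png',c['pixels'])
E
```

```text
time: 2.48
tool_pos: [0.512, -0.1438, 0.2596]
orientation: [0.216, 0.976, 0.0, -0.0]
contact_force: [1.2, 0.3, -0.5]
finger_gap: 0.0852
grasp_force: 0.0
time: 3.23
tool_pos: [0.5011, -0.2646, 0.2361]
orientation: [0.293, 0.956, 0.0, -0.0]
contact_force: [0.5, -0.4, -0.0]
finger_gap: 0.0856
grasp_force: 0.0
top dark 53 [0.6206 0.271  0.0351] [0.6145 0.6205 0.6262] ((620.4171752929688, 271.0074768066406), (11.996609687805176, 29.996906280517578), 1.0237735509872437)
top high 73 [0.6192 0.2654 0.0351] [0.5927 0.62   0.6457] ((620.4061889648438, 266.1459045410156), (40.27020263671875, 58.45020294189453), 86.53068542480469)
wrist dark 201 [0.6193 0.2735 0.0341] [0.6138 0.619  0.627 ] ((620.5579223632812, 273.1346740722656), (34.443851470947266, 14.41171932220459), 89.79214477539062)
wrist high 154 [0.6202 0.2711 0.0363] [0.6139 0.6202 0.6272] ((618.4156494140625, 264.28326416015625), (45.33393478393555, 19.165220260620117), 74.3967514038086)
side dark 118 [0.62   0.2794 0.0305] [0.6146 0.6199 0.6273] ((621.2698974609375, 276.1739196777344), (32.318538665771484, 13.61081600189209), 89.9491
[... 219 characters left out ...]
65e-01 9.56144069e-01 4.25234670e-05 4.79287834e-05]
bench -0.0002210990555153447
0.059 397 [ 0.5034 -0.2664  0.0614] ((503.76409912109375, -266.7598876953125), (13.641522407531738, 43.16508865356445), 58.15212631225586) 147.0786144958492
0.045 432 [ 0.5021 -0.2657  0.0608] ((503.6755065917969, -266.681884765625), (13.796724319458008, 43.35124588012695), 57.844058990478516) 147.35251075500219
0.022 376 [ 0.5032 -0.2657  0.0267] ((476.4541015625, -253.54794311523438), (39.0283317565918, 98.88088989257812), 64.4985580444336) 68.53319557962112
0.006 73 [ 0.4864 -0.2554  0.0094] ((487.027099609375, -255.7987518310547), (17.517547607421875, 8.071500778198242), 55.27841567993164) 58.55773225701454
```

View pics/w2.png

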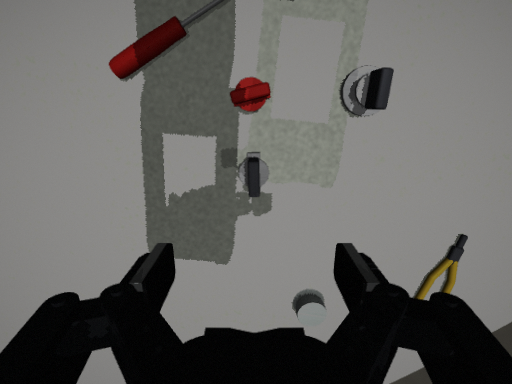

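The anchor's wing is at (253,174), centred between the fingers. The red piece at (250,93) and the round holder at (367,90) are clear of the fingers. I'll descend and grip.

```bash
python3 -m inch '[[[-0.1,0,0.8,-0.35,1],[0,0,0.9,0,1],[0,0,0.9,0,1],[0,0,0.9,0,1],[0,0,0.9,0,1],[0,0,0.9,0,1],[0,0,0.8,0,1],[0,0,0.7,0,1],[0,0,0,0,1],[0,0,0,0,1],[0,0,0,0,0.3],[0,0,0,0,0]]]'; python3 -m inch '[[[0,0,0,0,0],[0,0,0,0,0],[0,0,0,0,0],[0,0,0,0,0],[0,0,0,0,0],[0,0,0,0,0],[0,0,0,0,0],[0,0,0,0,0]]]'
```

```text
time: 4.28
tool_pos: [0.5046, -0.2682, 0.034]
orientation: [0.281, 0.96, -0.001, 0.002]
contact_force: [-0.6, 0.4, 0.7]
finger_gap: 0.0637
grasp_force: 0.0
time: 4.95
tool_pos: [0.5038, -0.2677, 0.0328]
orientation: [0.281, 0.96, -0.0, 0.001]
contact_force: [-0.4, 0.5, 5.7]
finger_gap: 0.0129
grasp_force: 59.2
```

```bash
python3 -m inch '[[[0,0,-0.4,0,0],[0,0,-0.8,0,0],[0,0,-0.9,0,0],[0,0,-0.9,0,0],[0,0,-0.5,0,0],[0.33,0.94,0,0,0],[0.33,0.94,0,0,0],[0.33,0.94,0,0,0],[0.33,0.94,0,0,0],[0.33,0.94,0,0,0],[0.33,0.94,0,0,0],[0.33,0.94,0,0,0]]]'; python3 -m inch '[[[0.33,0.94,0,0,0],[0.33,0.94,0,0,0],[0.33,0.94,0,0,0],[0.33,0.94,0,0,0],[0.33,0.94,0,0,0],[0.33,0.94,0,0,0],[0.33,0.94,0,0,0],[0.33,0.94,0,0,0],[0.33,0.94,0,0,0],[0.33,0.94,0,0,0],[0,0,0,-0.9,0],[0,0,0,-0.9,0]]]'; python3 -m inch '[[[0,0,0,-1,0],[0,0,0,-1,0],[0,0,0,-1,0],[0,0,0,-1,0],[0,0,0,-1,0],[0,0,0,0,0],[0,0,0,0,0],[0,0,0,0,0]]]'
python3 - <<'E'
from h import *
s=ctrl.get_state();p=s['tool_pos'];q=s['orientation'];print(p,q,s['finger_gap'],s['grasp_force'])
print('theta',np.degrees(2*np.arctan2(q[1],q[0])))
ims=[]
for n in('side','top','wrist'):
    c=grab(n);P=cloud(c);X,Y,Z=P[...,0],P[...,1],P[...,2]
    reg=(abs(X-p[0])<.04)&(abs(Y-p[1])<.04)
    for nm,lo,hi in(('foot',p[2]-.05,p[2]-.018),('collar',p[2]-.012,p[2]-.003)):
        Q=P[reg&(Z>lo)&(Z<hi)]
        if len(Q)>5:
            e=np.linalg.eigh(np.cov(Q[:,:2].T))[1][:,1];print(n,nm,len(Q),Q.mean(0).round(4),cv2.minAreaRect(Q[:,:2].astype(np.float32)*1000),np.degrees(np.arctan2(e[1],e[0])),'z',Q[:,2].min(),Q[:,2].max())
    ims.append(c['pixels'])
a=cv2.resize(ims[0][120:320,150:350],(500,500));b=cv2.resize(ims[2],(300,225));
im=np.zeros((500,800,3),np.uint8);im[:,:500]=a;im[:225,500:]=b;im[230:430,500:700]=ims[1][120:320,100:300];cv2.imwrite('pics/c3.png',im)
E
```

```text
time: 5.95
tool_pos: [0.5511, -0.0624, 0.1365]
orientation: [0.281, 0.96, -0.0, -0.001]
contact_force: [0.0, 0.1, -3.0]
finger_gap: 0.013
grasp_force: 58.7
time: 6.95
tool_pos: [0.6197, 0.229, 0.1358]
orientation: [0.208, 0.978, -0.0, -0.001]
contact_force: [0.4, -0.8, -3.0]
finger_gap: 0.0132
grasp_force: 59.1
time: 7.62
tool_pos: [0.62, 0.2268, 0.1366]
orientation: [0.014, 1.0, -0.0, -0.0]
contact_force: [0.4, 0.3, -1.9]
finger_gap: 0.0131
grasp_force: 59.1
[0.62003328 0.22684692 0.1366    ] [ 1.40522167e-02  9.99901148e-01 -1.11899081e-04 -4.65799352e-04] 0.013064398575758664 59.06306505203247
theta 178.38968139895024
side foot 172 [0.6174 0.2331 0.1093] ((620.123046875, 228.6827392578125), (19.205278396606445, 48.404335021972656), 89.6004409790039) -175.51851298188413 z 0.10152761752323192 0.11483266943775622
side collar 119 [0.6191 0.2385 0.1286] ((617.5982055664062, 237.5110321044922), (42.44377899169922, 19.334732055664062), 10.433854103088379) -175.82155611126376 z 0.12461165447538414 0.1335792400429568
top collar 6 [0.6093 0.2121 0.1294] ((609.6946411132812, 212.65191650390625), (3.4780359268188477, 7.184506893157959), 47.97724533081055) 141.30981452585564 z 0.1266304012082704 0.13275878018384035
wrist foot 500 [0.6001 0.2282 0.1129] ((601.388671875, 228.240966796875), (17.544919967651367, 10.86971378326416), 88.81476593017578) 88.84544599168936 z 0.10497150907803143 0.11561702648706046
wrist collar 616 [0.6092 0.2277 0.1303] ((609.3046264648438, 227.63304138183594), (38.221805572509766, 17.955307006835938), 88.72518157958984) 88.22447182356022 z 0.12500377011290859 0.13260610791752905
```

View pics/c3.png

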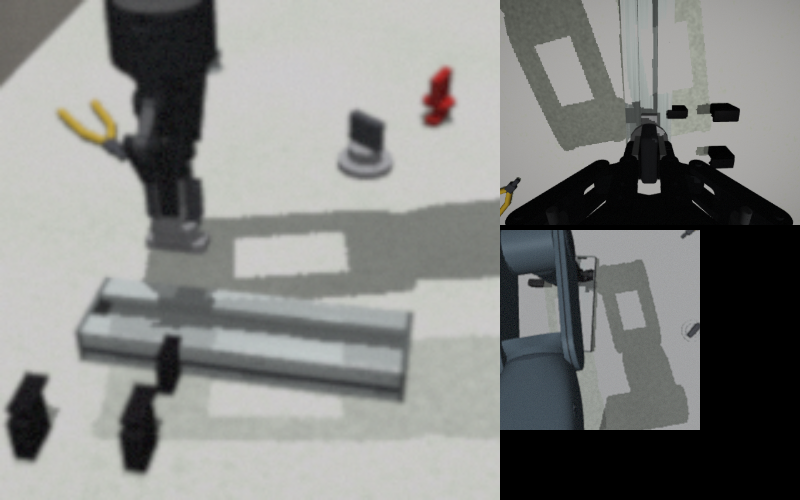

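The side view shows the bar foot hanging square over the slot, with the pointer at (168,365) in the crop directly in line with it. The wrist view agrees: the foot centre is about 1 mm toward +y. I'll correct that and lower slowly.

```bash
python3 -m inch '[[[0.03,-0.03,0.5,0,0],[0,0,0.7,0,0],[0,0,0.5,0,0],[0,0,0.2,0,0],[0,0,0.2,0,0],[0,0,0.2,0,0],[0,0,0.2,0,0],[0,0,0.2,0,0],[0,0,0.2,0,0],[0,0,0,0,0],[0,0,0,0,0]]]'
python3 - <<'E'
from h import *
s=ctrl.get_state();print(s['contact_force'],s['torque'],s['tool_pos'])
c=grab('side');cv2.imwrite('pics/c4.png',cv2.resize(c['pixels'][180:300,160:320],(800,600)))
E
```

```text
time: 8.68
tool_pos: [0.6191, 0.226, 0.0498]
orientation: [0.013, 1.0, -0.0, -0.0]
contact_force: [0.4, 0.3, -1.7]
finger_gap: 0.0131
grasp_force: 59.1
[ 0.36464485  0.26914008 -1.73837703] [-0.0047043   0.0074758  -0.00829139] [0.61913633 0.22600638 0.04979175]
```

View pics/c4.png

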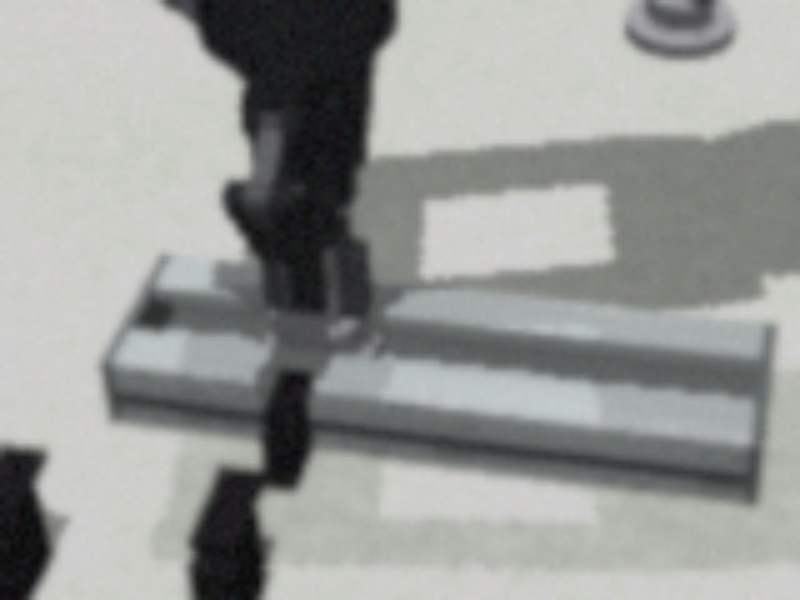

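The foot is in the slot at (310,325) in the crop, with no contact force. I'll lower the last few millimetres until it touches.

```bash
python3 -m inch '[[[0,0,0.05,0,0],[0,0,0.05,0,0],[0,0,0.05,0,0],[0,0,0,0,0]]]';python3 -m inch '[[[0,0,0.02,0,0],[0,0,0.02,0,0],[0,0,0,0,0],[0,0,0,0,0]]]'
```

```text
time: 9.07
tool_pos: [0.6192, 0.226, 0.0454]
orientation: [0.013, 1.0, -0.0, -0.0]
contact_force: [-0.4, 0.8, -1.3]
finger_gap: 0.0128
grasp_force: 59.1
time: 9.4
tool_pos: [0.6194, 0.2261, 0.0444]
orientation: [0.013, 1.0, 0.0, -0.0]
contact_force: [-0.0, -0.3, -1.4]
finger_gap: 0.013
grasp_force: 59.1
```

```bash
python3 -m inch '[[[0,0,0.02,0,0],[0,0,0.02,0,0],[0,0,0,0,0],[0,0,0,0,0]]]'
```

```text
time: 9.73
tool_pos: [0.6195, 0.2261, 0.0438]
orientation: [0.013, 1.0, 0.0, 0.0]
contact_force: [-0.9, -0.3, 4.7]
finger_gap: 0.013
grasp_force: 59.8
```

Contact at about 6 N, so the collar is resting on the rail. Now the quarter twist.

```bash
python3 -m inch '[[[0,0,0,0.5,0],[0,0,0,0.9,0],[0,0,0,0.9,0],[0,0,0,0.9,0],[0,0,0,0.9,0],[0,0,0,0.9,0],[0,0,0,0.9,0],[0,0,0,0.9,0],[0,0,0,0.9,0],[0,0,0,0.9,0],[0,0,0,0.9,0],[0,0,0,0.9,0]]]'; python3 -m inch '[[[0,0,0,0.9,0],[0,0,0,0.9,0],[0,0,0,0.9,0],[0,0,0,0.9,0],[0,0,0,0.9,0],[0,0,0,0.9,0],[0,0,0,0.9,0],[0,0,0,0.9,0],[0,0,0,0.9,0],[0,0,0,0.9,0],[0,0,0,0.2,0],[0,0,0,0,0]]]'; python3 -m inch '[[[0,0,0,0,0],[0,0,0,0,0],[0,0,0,0,0]]]'
python3 - <<'E'
from h import *
s=ctrl.get_state();p=s['tool_pos'];q=s['orientation'];print(p,np.degrees(2*np.arctan2(q[1],q[0])),s['contact_force'],s['torque'])
c=grab('side');P=cloud(c);X,Y,Z=P[...,0],P[...,1],P[...,2]
Q=P[(abs(X-p[0])<.03)&(abs(Y-p[1])<.03)&(Z>.034)&(Z<.041)]
print(len(Q),cv2.minAreaRect(Q[:,:2].astype(np.float32)*1000))
E
```

```text
time: 10.73
tool_pos: [0.6209, 0.226, 0.0439]
orientation: [0.417, 0.909, 0.001, 0.001]
contact_force: [2.3, -0.1, 1.4]
finger_gap: 0.0128
grasp_force: 59.6
time: 11.73
tool_pos: [0.6205, 0.2259, 0.0438]
orientation: [0.715, 0.699, 0.001, 0.001]
contact_force: [1.8, -0.8, 2.4]
finger_gap: 0.0132
grasp_force: 59.7
time: 11.98
tool_pos: [0.6204, 0.226, 0.0438]
orientation: [0.715, 0.699, 0.001, 0.001]
contact_force: [2.1, -1.2, 4.7]
finger_gap: 0.0132
grasp_force: 59.9
[0.62044045 0.22596104 0.0438415 ] 88.73491310549893 [ 2.11577456 -1.17487526  4.68146864] [-0.24079851 -0.55762196  0.06028479]
80 ((616.563720703125, 231.37521362304688), (38.305091857910156, 28.804065704345703), 19.82304573059082)
```

```bash
python3 -m inch '[[[0,0,0,0,0.2],[0,0,0,0,0.5],[0,0,0,0,0.8],[0,0,0,0,1],[0,0,0,0,1],[0,0,0,0,1],[0,0,0,0,1],[0,0,-0.2,0,1],[0,0,-0.5,0,1],[0,0,-0.9,0,1],[0,0,-0.9,0,1],[0,0,-0.9,0,1]]]'; python3 -m inch '[[[0,0,-0.9,0,1],[0,0,-0.9,0,1],[0.9,0,-0.5,0,1],[0.9,0,0,0,1],[0.9,0,0,0,1],[0,0,0,0,1],[0,0,0,0,1],[0,0,0,0,1]]]'
python3 - <<'E'
from h import *
for n in('wrist','side'):
    c=grab(n);P=cloud(c);X,Y,Z=P[...,0],P[...,1],P[...,2];g=c['pixels'].max(-1)
    reg=(abs(X-.62)<.035)&(abs(Y-.227)<.035)
    for nm,m in(('wing',reg&(Z>.066)&(Z<.08)),('collar',reg&(Z>.0345)&(Z<.042)),('ptr',(g<60)&(Z>.02)&(Z<.05)&(abs(X-.62)<.03)&(Y>.25)&(Y<.305))):
        Q=P[m]
        if len(Q)>5:print(n,nm,len(Q),Q.mean(0).round(4),cv2.minAreaRect(Q[:,:2].astype(np.float32)*1000),Q[:,2].max())
    for x in(.57,.66,.68):
        b=(abs(X-x)<.01)&(Z>.027)&(Z<.036)&(Y>.17)&(Y<.28);print(x,np.percentile(Y[b],[1,99]).round(4) if b.sum()>5 else 0)
    if n=='wrist': W=c['pixels']
im=np.hstack([cv2.resize(W,(400,300)),cv2.resize(c['pixels'][180:300,160:320],(400,300))]);cv2.imwrite('pics/c5.png',im)
print(ctrl.get_state()['tool_pos'])
E
```

```text
time: 13.03
tool_pos: [0.6191, 0.226, 0.1466]
orientation: [0.715, 0.699, -0.0, -0.0]
contact_force: [-0.1, 0.3, -0.2]
finger_gap: 0.0852
grasp_force: 0.0
time: 13.7
tool_pos: [0.6211, 0.3067, 0.2142]
orientation: [0.715, 0.699, -0.0, 0.0]
contact_force: [0.1, -0.8, 0.2]
finger_gap: 0.0852
grasp_force: 0.0
wrist wing 392 [0.6193 0.2278 0.0719] ((619.5114135742188, 225.75587463378906), (44.66048049926758, 12.590764045715332), 87.96009063720703) 0.07428933580988206
wrist collar 402 [0.6192 0.2297 0.0374] ((617.8440551757812, 233.78175354003906), (37.71367645263672, 54.796592712402344), 9.956624984741211) 0.04193950503226862
wrist ptr 444 [0.6214 0.2726 0.0325] ((618.7748413085938, 265.831787109375), (45.61935043334961, 41.761749267578125), 38.202613830566406) 0.03816743452541055
0.57 [0.1922 0.2653]
0.66 [0.19   0.2635]
0.68 [0.1896 0.2633]
side wing 106 [0.6176 0.2283 0.0704] ((617.9141845703125, 226.4044647216797), (42.89920425415039, 13.714513778686523), 86.7605209350586) 0.07250591629843356
side collar 103 [0.6145 0.2305 0.0367] ((615.4838256835938, 231.42724609375), (38.20098876953125, 44.43809509277344), 32.7578239440918) 0.041756238443490246
side ptr 124 [0.6201 0.2784 0.0305] ((621.218994140625, 274.1878967285156), (14.473230361938477, 34.53343200683594), 1.550479531288147) 0.03558418442304023
0.57 [0.1903 0.2645]
0.66 [0.1885 0.2635]
0.68 [0.19   0.2636]
[0.6212759  0.30595255 0.21416623]
```

View pics/c5.png

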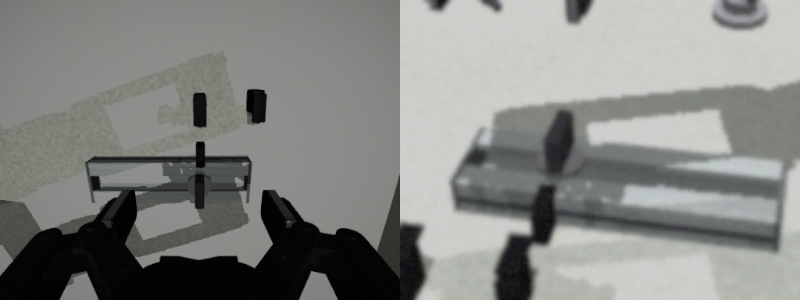

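The wrist view shows the wing standing across the rail at (199,190), in line with the pointer at (200,153). The wing top is at 73 mm, so the anchor is seated. It is within 2° of square and within about 2 mm of the pointer line. The round holder is still standing and the gripper is clear, so I'm handing in.

```bash
python3 -c "
from plant import ctrl
print(ctrl.close_job())"
```

```text
the job is handed in; nothing more can be done
None
```

The bar-foot anchor is seated in the rail level with the black pointer clip, turned a quarter so its foot lies across under the lips, and released; the round-foot holder was not touched, and the job is handed in at about 14 s.

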